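# Put the red-knobbed gear selector into its green notch

### The job

Two gear selectors stand on the bench. Take the one with the red knob: lift its lever out of the notch it stands in, swing it away from you past the middle notch, and let it down fully home in the far notch, the one with the green mark. Leave the lever with the black knob as it is.

Things in the scene. Friction and masses are not known exactly. Their poses are not given: they have to be found in the camera images.
- red_selector: Fixed selector with the red knob: steel foot 170x90x6 mm, two upright gate plates, a lever swinging lengthwise between them. Origin: centre of foot underside, on the bench; x along the foot, away from the robot (yaw within 0.35 rad); z up. Lever pivot: along y, 30 mm above the origin. Gate: three notches 12 mm deep on an arc about the pivot; top at most 160 mm above the bench. Starts in the near notch.
- red_knob (a point): Centre of the red knob on the lever: a 34 mm ball, neck below it 17 mm. Lever down: 165 mm from the pivot, so 189 mm above the bench in the near and far notches, 195 mm in the middle one. The lever lifts along its own length by up to 34 mm against 4 to 6 N of weight and spring; it must rise over 12 mm to pass between notches, then swings freely, and drops into a notch when let go above it.
- red_lever (a joint): Angle of the red-knobbed lever from upright, rad, positive away from the robot: -0.28 near notch (white mark), 0 middle notch (white mark), +0.28 far notch (green mark on the plates, green bar across the end stop beyond it); about 0.045 of play either way in each notch; stops at -0.36 and 0.36.
- black_knob (a point): Centre of the black knob (same size) of the other selector, of the same make, about 0.2 to 0.37 m to the left or right of the red one, its lever down in the middle notch. To be left alone. Mind the fixed furniture: two upright camshafts, 60 mm thick and 490 mm tall, stand left of the work at x 0.63, y 0.27 and x 0.59, y 0.36 m; swing past them close to the robot.

How it is judged:
By the outcome, as a careful person would: the job done as asked, in the order asked, and still so for the second after the job is handed in, with the robot touching nothing.
It also fails if it takes over 35 s, if anything falls off the work surface, if the arm or the gripper's body presses on something with over 40 N, if the wrist force passes 120 N, or if a joint passes its speed limit or range.

### The arm

A 6-joint arm with a two-finger parallel gripper is mounted at the origin on a cart in front of the work surface, level with it; the furniture and walls round the work are solid. World frame = base frame: x ahead of the robot, y to its left, z up, the work surface at z = 0. Lengths are in m, angles in rad, forces in N, time in s.
With the tool pointing down it reaches from about 0.35 to 0.975 m from the base axis. Payload 4.9 kg.
Tool frame: the origin (TCP) lies at the very end of the fingers, on their centre line; the grasp point (between the pads) lies ctrl.grip_point_offset behind it (ctrl.grip_point_offset is the distance from the TCP to the grasp point, in m); z points along the fingers, y is the direction in which the jaws open and shut (so a half turn about z gives the same grasp; the last joint's range is limited). The gripper opens to 85 mm and grips with 20 to 120 N. Pads are 22 mm wide; open, the fingers measure 114 mm over their backs; the gripper's body (76 mm by 85 mm) begins 54 mm behind the grasp point. The pads swing forward as they close: fully open they stand 13 mm farther back than shut.
Start: joints at [1.049, 0.053, 1.613, -0, 1.476, -0.119], TCP at [0.245, 0.575, 0.231] pointing down, gripper open.
Joint ranges: [-3.01, 3.01], [-1.01, 2.22], [0.06, 2.58], [-1.02, 4.17], [0.09, 2.62], [-3.14, 3.14]. Speed limits (rad/s): [2.57, 2.57, 3.14, 3.14, 3.14, 3.14].

### API

Orientations are given as a rotation vector (axis times angle).
In Python, from station import ctrl gives the robot as it stands. The module is installed in compiled form; this text tells all that it offers.
- The arm moves only by the shell command python3 -m creep 'ROWS' [FORCE]. ROWS is JSON, a list of rows, each a list of 5 numbers: the closure in counts, from 0 (fully open) to 255 (shut), then the shift along the tool's x, y, z in mm, then the turn about the tool's z in rad. A call has 1 to 12 rows; each row is the pose to reach, as a shift and turn from the pose commanded when the call began, along the tool's axes at that moment; what a row does not reach only later rows make up. A row lasts 1/12 s, in which the tool goes at most 41.7 mm and 7.16 degrees, less where a joint would pass 70% of its speed; a pose out of reach is approached as far as the arm can. A call with a gripper value outside its range is refused whole. The fingers move at their own pace and stop on an object; FORCE is the grip in N (left out, the last holds). Time passes only in rows, so rows that repeat a pose let the fingers close. It gives the time, the measured TCP pose, the force and the opening at its end, in the units of the state.
- ctrl.get_obs(): the state, without advancing time (a new reading comes with each control period).
- ctrl.get_image(name): name is "side" or "top"; returns the picture (384x512x3 uint8, red, green, blue); there is no depth.
- ctrl.calibration(name): a dict with "fx", "fy", "cx", "cy" (pixels), "R" (3x3) and "t" (3): a world point X has camera coordinates R X + t. Camera axes: x right, y down, z forward; pixel columns grow to the right and rows downward; lengths in m; the calibration is good to about 2 mm. A picture is of the moment at which its call begins. calibration takes no time and is no camera call.
- ctrl.finish_job(): hands the job in, once; it reports no verdict.
Trained networks look in the newest picture that a camera, given by its name, has taken for a name from the list of things; names that differ only in an ending like _2 or _b are one class to them, and where a whole thing is asked for, a point or a joint stands for the part that bears it (a point fixed in the world has none). Each returns a list of dicts, best first, with "conf" (0 to 1); they miss things now and then, are a little off and sometimes report something else, mostly with a low value. They report only what shows in the picture. A call takes as long as a camera call.
- ctrl.boxes_of(camera, label): "rect" ([left, top, width, height] in pixels, round what is visible of it).
- ctrl.outline_of(camera, label): "mask" (384x512 bool, what is visible of it) and "rect" ([left, top, width, height] in pixels, round what is visible of it).
The state is a dict: "t": time; "q": joint angles; "dq": joint speeds; "effort": joint torques, N m; "tool_pos": TCP position; "tool_rot": TCP orientation; "contact_force": force on the tool from outside, world axes, zero at the start; "wrist_torque": the same for the moment, N m; "opening": finger opening in m.
Only numpy, scipy, OpenCV 4.12 (cv2) and the standard library are available. Lean on these libraries where they do the work, as an engineer would, in place of code of your own. Each camera call takes 0.05 s, during which the arm holds its last target. There are 200 camera calls.

## Working session

There is one attempt and no reset: what is moved stays moved. The work goes in short steps, Python scripts to look and compute and a shell command to move; the robot and the scene stay as the last step left them, time stands still between calls to the robot, and variables do not carry over. Pictures are saved under pics/ and viewed, about 8 in all and at most 12, crops included, and the job is handed in when it is done.

```bash
mkdir -p pics; cat > h.py <<'E'
import numpy as np,cv2
from scipy.spatial.transform import Rotation as Ro
from station import ctrl
def cal(n):
    c=ctrl.calibration(n); return np.array([[c['fx'],0,c['cx']],[0,c['fy'],c['cy']],[0,0,1]]),np.array(c['R']),np.array(c['t'])
def proj(n,X):
    K,R,t=cal(n); p=K@(R@np.array(X)+t); return p[:2]/p[2]
def tri(u1,u2,n1='side',n2='top'):
    P=[]
    for n in(n1,n2):
        K,R,t=cal(n);P.append(K@np.c_[R,t])
    X=cv2.triangulatePoints(P[0],P[1],np.array(u1,float),np.array(u2,float)).ravel();return X[:3]/X[3]
def plane(n,u,z):
    K,R,t=cal(n);d=R.T@np.linalg.inv(K)@np.array([u[0],u[1],1.]);c=-R.T@t
    return c+d*(z-c[2])/d[2]
def save(n,f):
    im=ctrl.get_image(n);cv2.imwrite('pics/'+f,im[:,:,::-1]);return im
E
python3 - <<'E'
from h import *
a=save('side','s0.png');b=save('top','t0.png')
cv2.imwrite('pics/a0.png',np.vstack([a,b])[:,:,::-1][:, :])
for n in('side','top'):
    for l in('red_knob','black_knob','red_selector'):
        print(n,l,[(r['rect'],round(r['conf'],2)) for r in ctrl.boxes_of(n,l)][:3])
o=ctrl.get_obs();print(o,ctrl.grip_point_offset);print(Ro.from_rotvec(o['tool_rot']).as_matrix())
for n in('side','top'):
    K,R,t=cal(n);print(n,-R.T@t,R[2])
E
```

```text
side red_knob [([212.5, 112.3, 28.9, 42.1], 0.85), ([260.4, 192.0, 24.8, 58.2], 0.71)]
side black_knob [([259.9, 191.5, 23.1, 60.9], 0.84)]
side red_selector [([204.5, 115.2, 87.0, 101.9], 0.57)]
top red_knob [([163.7, 191.5, 28.6, 17.7], 0.49)]
top black_knob [([307.6, 190.2, 25.4, 20.7], 0.67)]
top red_selector [([160.2, 155.5, 46.4, 79.0], 0.9)]
{'t': 0.4, 'q': array([ 1.04896811e+00,  5.27865806e-02,  1.61309716e+00, -4.49332177e-06,
        1.47597973e+00, -1.19028375e-01]), 'dq': array([ 0.00136542, -0.00013007, -0.00293462,  0.00101154, -0.00020533,
        0.00046528]), 'effort': array([-4.18381005e-04, -3.93049264e+01, -3.69808996e+01, -1.01296719e-04,
        2.37891596e-03,  5.56791861e-06]), 'tool_pos': array([0.24496488, 0.57488607, 0.23113194]), 'tool_rot': array([-6.28430933e-01, -3.07801389e+00,  4.05954650e-04]), 'contact_force': array([0.08149787, 0.67767302, 0.01193996]), 'wrist_torque': array([0.02408027, 0.0393039 , 0.00486331]), 'opening': 0.08516377453156389} 0.0187
[[-9.19967242e-01  3.91995226e-01 -1.31117296e-04]
 [ 3.91995247e-01  9.19967211e-01 -2.37007092e-04]
 [ 2.77179642e-05 -2.69436117e-04 -9.99999963e-01]]
side [ 0.46216965 -0.79994983  0.6167906 ] [ 0.09632125  0.82635959 -0.55484417]
top [ 0.38267727 -0.11839923  1.00805341] [ 0.20942834  0.02869638 -0.97740283]
```

View pics/s0.png

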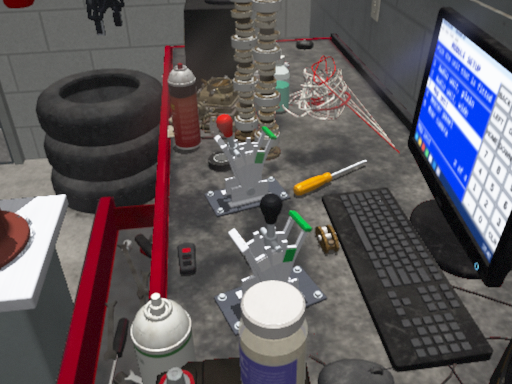

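View pics/t0.png

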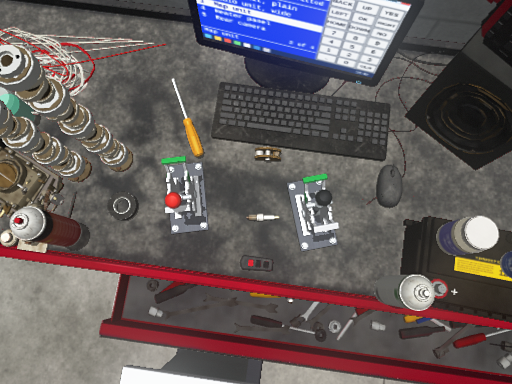

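The side view shows the red ball near (225,125), and the black knob at (270,208). The top view shows the red ball at (173,200), with its green bar at (174,160), and the black ball at (323,198). I'll locate the knob and the yaw more precisely.

```bash
python3 - <<'E'
from h import *
a=cv2.imread('pics/s0.png')[:,:,::-1].astype(int);b=cv2.imread('pics/t0.png')[:,:,::-1].astype(int)
def red(im,x,y,r=20):
    m=(im[...,0]>110)&(im[...,1]<70)&(im[...,2]<70);w=np.zeros_like(m);w[y-r:y+r,x-r:x+r]=1
    n,l,s,c=cv2.connectedComponentsWithStats((m&w).astype('uint8'));i=1+s[1:,4].argmax();print(s[i]);return s[i,:2]+s[i,2:4]/2-.5
ua=red(a,225,125);ub=red(b,173,200)
X=tri(ua,ub);print(ua,ub,X,plane('top',ub,.189),proj('side',X),proj('top',X))
crop=cv2.resize(b[145:245,145:225].astype('uint8')[:,:,::-1],None,fx=6,fy=6,interpolation=2);cv2.imwrite('pics/c0.png',crop)
E
```

```text
[216 115  17  12 148]
[165 192  16  16 166]
[224.  120.5] [172.5 199.5] [0.51097938 0.0707611  0.19417796] [0.5119572  0.07197581 0.189     ] [224.05812917 120.48625445] [172.49083302 199.5800125 ]
```

View pics/c0.png

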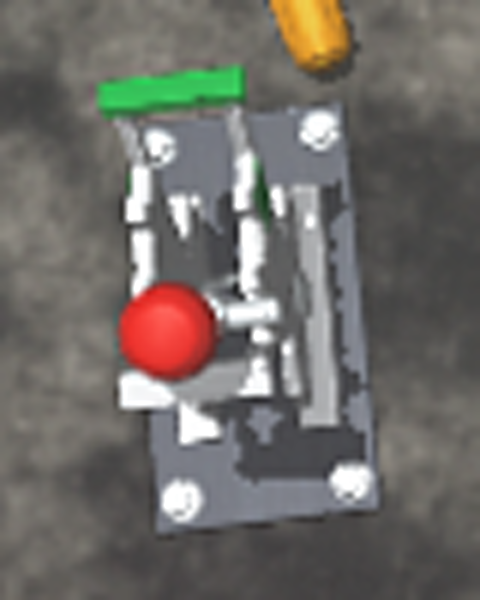

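```bash
python3 - <<'E'
from h import *
c=lambda u:plane('top',np.array(u)/6+145-.4,.006)
fr,nr,nl=c((340,103)),c((378,510)),c((157,533))
d=fr-nr;e=nl-nr;print('len',np.linalg.norm(d),np.linalg.norm(e))
y1=np.arctan2(d[1],d[0]);y2=np.arctan2(e[1],e[0])-np.pi/2;print('yaw',y1,y2)
ctr=(fr+nl)/2;print('ctr',ctr)
for yaw in(y1,y2): print('pred knob',ctr[:2]-.0456*np.array([np.cos(yaw),np.sin(yaw)]))
print('can cap',tri((181,72),(27,217)))
o=ctrl.get_obs();T=Ro.from_rotvec(o['tool_rot']).as_matrix();p=o['tool_pos']
yaw=(y1+y2)/2
for q in([.25,.3,.33],[.512,.071,.25]):print(q,(T.T@(np.array(q)-p)*1000).round())
print('turn',-(np.pi/2+yaw-np.arctan2(T[1,1],T[0,1])))
E
```

```text
len 0.16946047306603207 0.08815143785052798
yaw 0.25704763676369774 0.24289963280970706
ctr [0.55171333 0.08243589 0.006     ]
pred knob [0.50761153 0.07084317]
pred knob [0.50745193 0.07146826]
can cap [0.43268167 0.34272417 0.19855459]
[0.25, 0.3, 0.33] [-112. -251.  -99.]
[0.512, 0.071, 0.25] [-443. -359.  -19.]
turn -0.6527730447950841
```

```bash
python3 -m creep '[[0,-10,-24,-20,-0.05],[0,-22,-50,-40,-0.1],[0,-37,-84,-60,-0.2],[0,-52,-118,-75,-0.3],[0,-67,-151,-85,-0.4],[0,-82,-184,-92,-0.5],[0,-97,-218,-99,-0.6],[0,-112,-251,-99,-0.65],[0,-112,-251,-99,-0.65]]'; python3 - <<'E'
from h import *
o=ctrl.get_obs();T=Ro.from_rotvec(o['tool_rot']).as_matrix();p=o['tool_pos']
print(T.round(3),o['t'],o['q'])
for q in([.510,.071,.26],):print(q,(T.T@(np.array(q)-p)*1000).round())
E
```

```text
t: 1.15
tool_pos: [0.2499, 0.2966, 0.3318]
tool_rot: [-0.382, 3.114, 0.001]
contact_force: [0.3, 0.2, 0.6]
opening: 0.0853
[[-0.97  -0.242  0.004]
 [-0.242  0.97   0.001]
 [-0.004 -0.    -1.   ]] 1.15 [ 6.79311477e-01 -5.90166672e-01  1.97452614e+00 -1.79847092e-03
  1.75366753e+00 -1.13604426e+00]
[0.51, 0.071, 0.26] [-198. -282.   73.]
```

```bash
python3 -m creep '[[0,-20,-28,0,0],[0,-40,-56,5,0],[0,-60,-85,12,0],[0,-80,-114,20,0],[0,-100,-142,30,0],[0,-120,-170,40,0],[0,-140,-199,50,0],[0,-160,-228,60,0],[0,-180,-256,68,0],[0,-198,-282,73,0],[0,-198,-282,73,0],[0,-198,-282,73,0]]'; python3 - <<'E'
from h import *
save('side','s1.png');save('top','t1.png')
im=cv2.imread('pics/s1.png')[60:220,150:350];cv2.imwrite('pics/c1.png',cv2.resize(im,None,fx=3.5,fy=3.5))
o=ctrl.get_obs();T=Ro.from_rotvec(o['tool_rot']).as_matrix();p=o['tool_pos']
print(T.round(3),o['t'],p,proj('side',p),proj('side',[.51,.071,.189]))
print((T.T@(np.array([.510,.071,.168])-p)*1000).round(1))
E
```

```text
t: 2.15
tool_pos: [0.5111, 0.0744, 0.2562]
tool_rot: [0.383, -3.116, -0.001]
contact_force: [0.3, 1.0, -0.3]
opening: 0.0855
[[-0.97  -0.245 -0.   ]
 [-0.245  0.97   0.   ]
 [ 0.     0.    -1.   ]] 2.25 [0.51047484 0.07564969 0.2572955 ] [221.96190185  89.18923806] [223.68032084 122.85805257]
[ 1.6 -4.4 89.3]
```

View pics/c1.png

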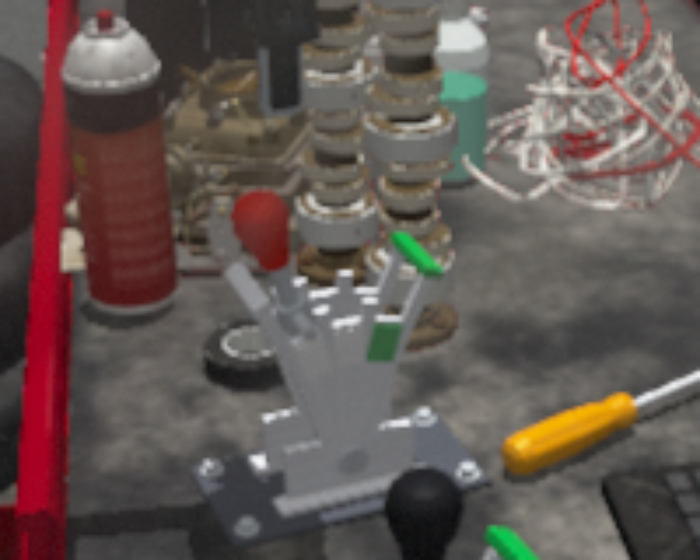

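```bash
python3 - <<'E'
from h import *
a=cv2.imread('pics/s1.png')[:,:,::-1].astype(int)
m=((a[...,0]>2.2*a[...,1])&(a[...,0]>70)).astype('uint8');m[:,:205]=0;m[:110]=0;m[140:]=0;m[:,245:]=0
ys,xs=np.nonzero(m);print(xs.min(),xs.max(),ys.min(),ys.max(),xs.mean(),ys.mean())
u=(xs.mean(),ys.mean());X=tri(u,(172.5,199.5));print(X,proj('side',X),proj('top',X))
E
```

```text
216 231 115 136 224.83858267716536 124.59055118110236
[0.51243338 0.073104   0.18405449] [224.94794827 124.56466015] [172.48287582 199.64988705]
```

```bash
python3 -m creep '[[0,0,0,30,0],[0,0,0,60,0],[0,0,0,60,0],[0,0,0,60,0]]' 60; python3 - <<'E'
from h import *
for i in range(4):
    o=ctrl.get_obs();print(o['tool_pos'],o['t']);ctrl.get_image('top')
a=save('top','t2.png');b=save('side','s2.png')
cv2.imwrite('pics/c2.png',np.hstack([cv2.resize(a[145:245,130:225][:,:,::-1],(400,420)),cv2.resize(b[70:170,180:275][:,:,::-1],(400,420))]))
E
```

```text
t: 2.58
tool_pos: [0.509, 0.0761, 0.1962]
tool_rot: [0.389, -3.114, -0.001]
contact_force: [-0.8, -0.9, 0.6]
opening: 0.0853
[0.50901058 0.07608804 0.19623589] 2.5833
[0.51039046 0.0759607  0.19830672] 2.6333
[0.51126393 0.07582145 0.19952973] 2.6833
[0.51169214 0.0756564  0.20006762] 2.7333
```

View pics/c2.png

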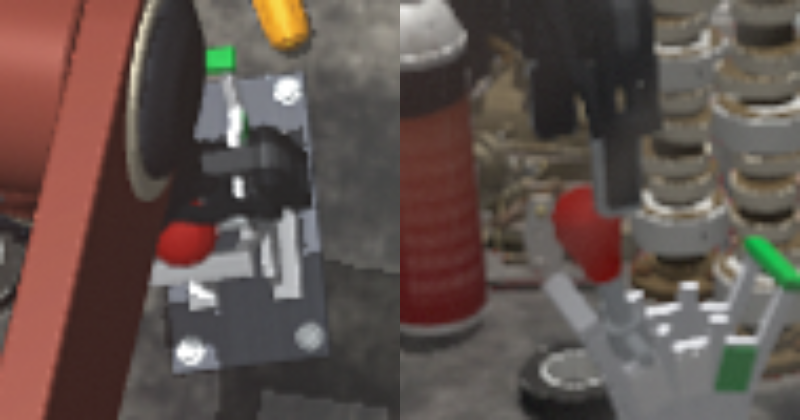

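```bash
python3 - <<'E'
from h import *
o=ctrl.get_obs();T=Ro.from_rotvec(o['tool_rot']).as_matrix();p=o['tool_pos']
print(p,T.round(3),o['t'])
for s in(-.046,.046):
  q=p+s*T[:,1];q[2]+=.013;print(s,q,proj('side',q))
print((T.T@(np.array([.511,.072,.167])-p)*1000).round(1))
E
```

```text
[0.51161172 0.07532742 0.19946554] [[-0.97  -0.245  0.003]
 [-0.245  0.97   0.   ]
 [-0.003 -0.001 -1.   ]] 2.8833
-0.046 [0.52287638 0.03072803 0.21250268] [231.61271998 120.48247948]
0.046 [0.50034706 0.11992682 0.2124284 ] [216.43078957 102.04870437]
[ 1.5 -3.1 32.5]
```

```bash
python3 -m creep '[[0,1,-3,16,0],[0,1,-3,32,0],[0,1,-3,32,0],[0,1,-3,32,0],[120,1,-3,32,0],[120,1,-3,32,0],[180,1,-3,32,0],[180,1,-3,32,0],[180,1,-3,32,0],[180,1,-3,32,0]]' 60; python3 - <<'E'
from h import *
b=save('side','s3.png')
cv2.imwrite('pics/c3.png',cv2.resize(b[70:170,180:275][:,:,::-1],(500,525)))
o=ctrl.get_obs();print(o['tool_pos'],o['contact_force'],o['opening'])
E
```

```text
t: 3.72
tool_pos: [0.5109, 0.0717, 0.1665]
tool_rot: [-0.387, 3.116, -0.002]
contact_force: [-1.1, -1.4, 4.5]
opening: 0.0309
[0.51091633 0.07172124 0.16650303] [-1.83006657 -2.22315833  5.66310584] 0.03082299183650006
```

View pics/c3.png

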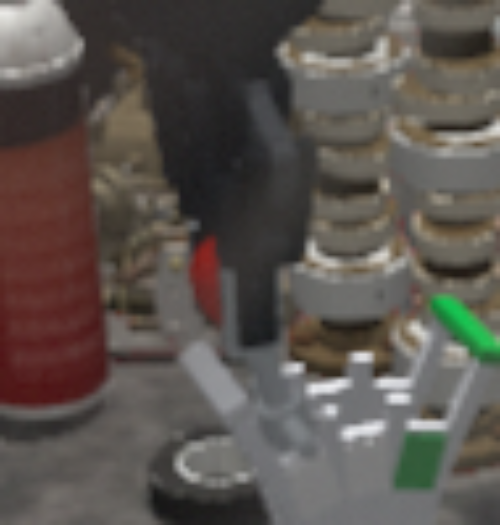

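```bash
python3 -m creep '[[200,0,0,0,0],[200,2,0,-6,0],[200,4,0,-12,0],[200,5,0,-18,0],[200,6,0,-22,0],[200,6,0,-22,0],[200,6,0,-22,0]]' 80; python3 - <<'E'
from h import *
b=save('side','s4.png')
cv2.imwrite('pics/c4.png',cv2.resize(b[70:170,180:275][:,:,::-1],(500,525)))
o=ctrl.get_obs();print(o['tool_pos'],o['contact_force'],o['opening'])
E
```

```text
t: 4.35
tool_pos: [0.5046, 0.0704, 0.1874]
tool_rot: [-0.387, 3.117, -0.001]
contact_force: [2.2, -2.9, -4.1]
opening: 0.0298
[0.50450812 0.07035736 0.18714275] [ 2.00739371 -2.59456154 -4.89386031] 0.0301418463548174
```

View pics/c4.png

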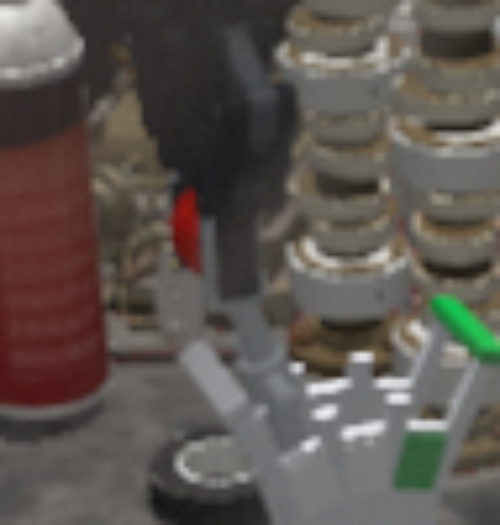

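```bash
python3 -m creep '[[200,-8,0,-2,0],[200,-18,0,-4,0],[200,-28,0,-6,0],[200,-38,0,-7,0],[200,-48,0,-7,0],[200,-58,0,-7,0],[200,-68,0,-6,0],[200,-78,0,-5,0],[200,-88,0,-3,0],[200,-96,0,-1,0],[200,-101,0,0,0],[200,-101,0,0,0]]'; python3 -m creep '[[200,0,0,0,0],[200,0,0,0,0]]';python3 - <<'E'
from h import *
b=save('side','s5.png')
cv2.imwrite('pics/c5.png',cv2.resize(b[70:170,180:275][:,:,::-1],(500,525)))
o=ctrl.get_obs();print(o['tool_pos'],o['contact_force'],o['opening'])
d=o['tool_pos'][:2]-[.5517,.0824];print(d@[.969,.247],d@[-.247,.969])
E
```

```text
t: 5.4
tool_pos: [0.603, 0.0958, 0.1866]
tool_rot: [0.388, -3.117, -0.001]
contact_force: [-1.7, -0.7, -4.4]
opening: 0.0304
t: 5.57
tool_pos: [0.6022, 0.0955, 0.1872]
tool_rot: [0.387, -3.117, -0.001]
contact_force: [-1.8, 0.1, -5.6]
opening: 0.0303
[0.60214715 0.09546032 0.1873212 ] [-2.31672312  0.31284963 -5.26149189] 0.03050919334215402
0.05210919040717394 0.00019500689444726564
```

View pics/c5.png

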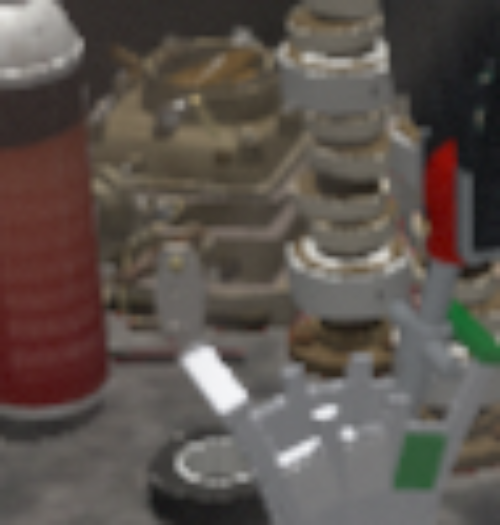

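```bash
python3 -m creep '[[200,1,0,5,0],[200,3,0,10,0],[200,4,0,15,0],[200,6,0,20,0],[200,6,0,22,0],[200,6,0,22,0],[200,6,0,22,0]]'; python3 - <<'E'
from h import *
b=save('side','s6.png')
cv2.imwrite('pics/c6.png',cv2.resize(b[70:170,180:275][:,:,::-1],(500,525)))
o=ctrl.get_obs();print(o['tool_pos'],o['contact_force'],o['opening'])
d=o['tool_pos'][:2]-[.5517,.0824];print(d@[.969,.247],d@[-.247,.969])
E
```

```text
t: 6.2
tool_pos: [0.5971, 0.094, 0.1659]
tool_rot: [-0.387, 3.116, 0.0]
contact_force: [-2.0, 1.1, -0.5]
opening: 0.0302
[0.59706487 0.09395332 0.16586758] [-1.49302922  0.58295023 -0.74583535] 0.03008447148813768
0.04681222653090053 -9.952243219900943e-06
```

View pics/c6.png

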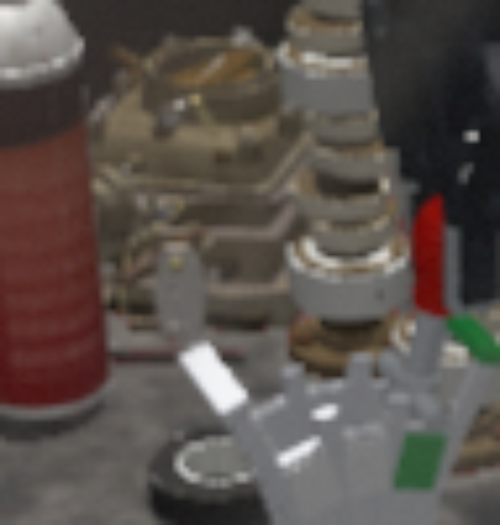

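```bash
python3 -m creep '[[120,0,0,0,0],[60,0,0,0,0],[0,0,0,0,0],[0,0,0,0,0],[0,0,0,0,0],[0,0,0,-15,0],[0,0,0,-40,0],[0,0,0,-70,0],[0,0,0,-100,0],[0,30,0,-120,0],[0,65,0,-130,0],[0,100,0,-130,0]]' 40 && python3 -m creep '[[0,35,0,0,0],[0,70,0,0,0],[0,100,0,0,0],[0,100,0,0,0],[0,100,0,0,0]]'; python3 - <<'E'
from h import *
b=save('side','s7.png');a=save('top','t7.png')
cv2.imwrite('pics/c7.png',np.hstack([cv2.resize(a[145:245,130:225][:,:,::-1],(400,420)),cv2.resize(b[70:220,180:325][:,:,::-1],(400,420))]))
m=((b[...,0]>2.2*b[...,1])&(b[...,0]>70)&(b[...,0]>2*b[...,2])).astype('uint8');n,l,s,c=cv2.connectedComponentsWithStats(m[85:150,235:285]);i=1+s[1:,4].argmax();print(s[i],c[i]+[235,85])
for k,z in((.28,0),(.28,.012),(.235,0),(.28,.02)):
  r=.165+z;d=r*np.sin(k);print(k,z,proj('side',[.5525+.969*d,.0828+.247*d,.03+r*np.cos(k)]))
print(ctrl.get_obs()['tool_pos'],ctrl.get_obs()['contact_force'])
E
```

```text
t: 7.25
tool_pos: [0.5003, 0.0691, 0.2992]
tool_rot: [-0.387, 3.111, -0.002]
contact_force: [-0.7, -0.8, 0.3]
opening: 0.0855
t: 7.67
tool_pos: [0.4023, 0.0446, 0.296]
tool_rot: [-0.386, 3.115, -0.001]
contact_force: [-0.2, 0.5, 0.5]
opening: 0.0851
[ 23  22  17  23 274] [265.06569343 117.02554745]
0.28 0 [265.53508739 114.94548098]
0.28 0.012 [267.04393758 109.42200502]
0.235 0 [262.2518799  114.70714513]
0.28 0.02 [268.05909393 105.70580329]
[0.40331364 0.04485693 0.29565927] [-0.52057531  0.18542015 -0.21870822]
```

View pics/c7.png

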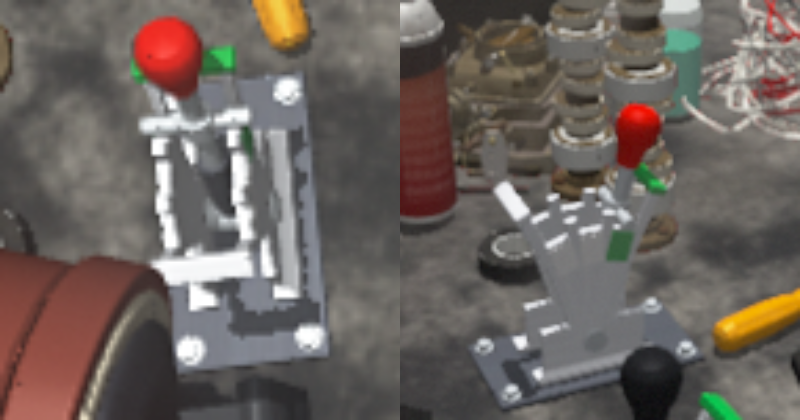

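The knob sits where the model puts a fully seated lever at 0.28 rad, and the gripper is clear. I'm handing the job in.

```bash
python3 -c "
from station import ctrl
print(ctrl.finish_job())"
```

```text
the job is handed in; nothing more can be done
None
```

The red-knobbed lever now stands in the far notch with the green mark, and I handed the job in at about 7.8 s on the robot's clock.

- **Move:** I gripped the red knob and lifted the lever about 21 mm along its own length. I then swung it about 100 mm away past the middle notch and let it down by the same 21 mm. After that I opened the gripper and backed it off.
- **Seating:** The pull on the tool fell from about 5 N to under 1 N as the lever came down. In the last side picture the knob is at pixel (265, 117). A fully seated lever at 0.28 rad should show at (265.5, 115), and one still 12 mm up at (267, 109). The 2-pixel gap in height is about the same as I saw when the lever sat in the near notch.
- **Robot clear:** The gripper was about 0.2 m from the knob with contact force near zero.
- **Black lever:** The robot did not go near it.
- **One oddity:** The gripper closed to 30 mm on the 34 mm ball, probably a slightly off-centre grip. It did not slip.

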